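# Index the clamped bowl round to the spring pawl on a tilted carving stand

### The job

Turn the bowl on the tilted indexing stand (the wooden clamp bar across its foot makes a good handle) until the knobbed long end of the bar has come round to the spring pawl and the pawl's tooth has dropped fully home in the notch there. The bar was clamped on by eye, so feel for the notch a little to either side. Let go with the pawl home and leave the other things on the bench as they are.

Things in the scene. Friction and masses are not known exactly. Their poses are not given: they have to be found in the camera images.
- stand: Grey cast indexing stand bolted to the bench, foot 200 x 200 x 18 mm. Origin on the bench, 30 mm towards -x from the foot's centre; x, y along the foot's sides, z up. Its tilted plate looks towards -x (roughly to the robot). The plate turns without end about an axis 28 deg from vertical, direction (-0.469, 0, 0.883) in the stand's frame. Only the pawl, at +y, rises above the plate's rim.
- plate_centre (a point): Fixed centre of the turning plate's underside, on the turning axis; axes as the stand's. Steel plate 192 mm across, 12 mm thick, six rim notches 60 deg apart. On it a wooden bowl, 152 mm across, upside down, its foot (72 mm across) ending 60 mm above this point along the axis. Turning takes about 0.1 N m, up to 0.4 N m where the pawl climbs out of a notch.
- bar_grip (a point): Middle of the dark wooden clamp bar fixed across the bowl's foot, on the turning axis, 84 mm above the plate's underside: where to grip. Bar 26 mm wide; its top face 14 mm above this point (on it a nut 20 mm across, 8 mm high), its underside 20 mm below, the bowl 24 mm below. Axes: z up the turning axis, y along the bar to its long knobbed end (97 mm; short end 50 mm), x across it.
- bar_end (a point): Centre of the ball (44 mm) at the bar's long end, 75 mm from the turning axis. The ball turns with bar, bowl and plate; it points at one of the plate's notches to within about 9 deg either way, no better.
- pawl_side (a point): A fixed point of the stand in mid air: where the centre of the ball at the bar's long end is when it points exactly at the pawl (75 mm from the turning axis, on the stand's +y side).
- pawl (a joint): Angle of the spring pawl, a dark steel lever with a black ball on top, upright at the plate's rim on the stand's +y side, hinged below the rim. A spring presses its round tooth onto the rim. About -0.02 to 0.01: tooth fully home in a notch; 0.15 to 0.18: tooth riding on the plain rim, lever leaning further out. Within about 3 deg of a notch the tooth draws the plate in by itself.
- pawl_knob (a point): Centre of the black ball (26 mm) at the top of the pawl lever; 112 mm from its hinge, 118 mm from the turning axis when the pawl is home, about 18 mm further out when it rides on the rim. It stands up to 95 mm above the plate's underside.
- gouge: Bystander: a turning gouge with dark wooden handle, about 190 mm long, 30 mm high, lying on the bench along its x. Origin on the bench under it.
- bowl: Bystander: a small open wooden bowl, 116 mm across, 50 mm high. Origin under its centre.
- mallet: Bystander: a turned light wooden carver's mallet standing on its head, 84 mm across, 140 mm high. Origin under its centre.

How it is judged:
By the outcome, as a careful person would: the job done as asked, in the order asked, and still so for the second after the job is handed in, with the robot touching nothing.
It also fails if it takes over 72 s, if anything falls off the work surface, if the arm or the gripper's body presses on something with over 40 N, if the wrist force passes 120 N, or if a joint passes its speed limit or range.

### The arm

A 6-joint arm with a two-finger parallel gripper is mounted at the origin on the work surface. World frame = base frame: x ahead of the robot, y to its left, z up, the work surface at z = 0. Lengths are in m, angles in degrees, forces in N, time in s.
With the tool pointing down it reaches from about 0.275 to 0.75 m from the base axis. Payload 10.2 kg.
Tool frame: the origin (TCP) lies at the very end of the fingers, on their centre line; the grasp point (between the pads) lies 19 mm behind it; z points along the fingers, y is the direction in which the jaws open and shut (so a half turn about z gives the same grasp; the last joint's range is limited). The gripper opens to 85 mm and grips with 20 to 120 N. Pads are 22 mm wide; open, the fingers measure 114 mm over their backs; the gripper's body (76 mm by 85 mm) begins 54 mm behind the grasp point. The pads swing forward as they close: fully open they stand 13 mm farther back than shut.
Start: joints at [61.054, 17.928, 85.812, -0, 76.261, -12.8], TCP at [0.146, 0.504, 0.206] pointing down, gripper open.
Joint ranges: [-168.41, 168.41], [-55.51, 124.54], [10.69, 146.95], [-70.63, 250.63], [1, 178], [-165.06, 165.06]. Speed limits (degrees/s): [136.94, 136.94, 172.46, 180, 180, 180].

### API

Orientations are given as a 3x3 rotation matrix whose columns are the frame's x, y, z axes.
In Python, from workcell import ctrl gives the robot as it stands.
- The arm moves only by the shell command python3 -m inch 'ROWS'. ROWS is JSON, one flat list of numbers, 7 for each row, row after row: the turn, a rotation vector about the world's x, y, z in units of 5 degrees (1.0 is 5 degrees), then the shift along the world's x, y, z in m, then the finger opening in m, from 0 to 0.0854. A call has 1 to 5 rows; each row is the pose to reach, as a shift and turn from the pose commanded when the call began; what a row does not reach only later rows make up. A row lasts 1/10 s, in which the tool goes at most 50 mm and 8.59 degrees, less where a joint would pass 70% of its speed; a pose out of reach is approached as far as the arm can. A call with a gripper value outside its range is refused whole. The fingers move at their own pace and stop on an object; the grip force is fixed at half the most. Time passes only in rows, so rows that repeat a pose let the fingers close. It gives the time, the measured TCP pose, the force and the opening at its end, in the units of the state.
- ctrl.get_state(): the state, without advancing time (a new reading comes with each control period).
- ctrl.camera(name): name is "side" or "top" or "wrist"; returns a dict with "color" (384x512x3 uint8, red, green, blue), "K" (3x3 intrinsics, pixels), "R" (3x3) and "t" (3): a world point X has camera coordinates R X + t; the wrist camera has in their place "T_tool_cam" (4x4, takes a point from camera to tool coordinates, whose origin is the TCP and whose axes are the flange's). Camera axes: x right, y down, z forward; pixel columns grow to the right and rows downward; lengths in m; the calibration is good to about 2 mm. The wrist camera is an equidistant fisheye: a pixel r from the principal point sees the ray r / f radians off the axis. A picture is of the moment at which its call begins: read the wrist's pose just before it. There is no depth.
- ctrl.sign_off(): hands the job in, once; it reports no verdict.
The state is a dict: "time_s": time; "qpos": joint angles; "qvel": joint speeds; "effort": joint torques, N m; "tool_pos": TCP position; "eef_rot": TCP orientation; "contact_force": force on the tool from outside, world axes, zero at the start; "torque": the same for the moment, N m; "width": finger opening in m.
Only numpy, scipy, OpenCV 4.12 (cv2) and the standard library are available. Lean on these libraries where they do the work, as an engineer would, in place of code of your own. Each camera call takes 0.05 s, during which the arm holds its last target. There are 200 camera calls.

## Working session

There is one attempt and no reset: what is moved stays moved. The work goes in short steps, Python scripts to look and compute and a shell command to move; the robot and the scene stay as the last step left them, time stands still between calls to the robot, and variables do not carry over. Pictures are saved under pics/ and viewed, about 8 in all and at most 12, crops included, and the job is handed in when it is done.

```bash
mkdir -p pics; python3 - <<'E'
from workcell import ctrl
import cv2,numpy as np
for n in("side","top"):
    c=ctrl.camera(n); cv2.imwrite(f"pics/{n}0.png",c["color"][:,:,::-1]); print(n,np.round(c["K"],1).tolist(),np.round(c["R"],4).tolist(),np.round(c["t"],4).tolist())
E
ls
```

```text
side [[463.1, 0.0, 256.2], [0.0, 463.1, 192.6], [0.0, 0.0, 1.0]] [[-0.9833, -0.1815, -0.0129], [-0.1105, 0.6517, -0.7503], [0.1446, -0.7364, -0.6609]] [0.5697, 0.1542, 1.578]
top [[414.1, 0.0, 256.4], [0.0, 414.1, 198.8], [0.0, 0.0, 1.0]] [[-0.0288, -0.9996, -0.0015], [-0.9969, 0.0289, -0.0725], [0.0726, -0.0006, -0.9974]] [0.024, 0.5887, 1.4308]
pics
```

View pics/side0.png

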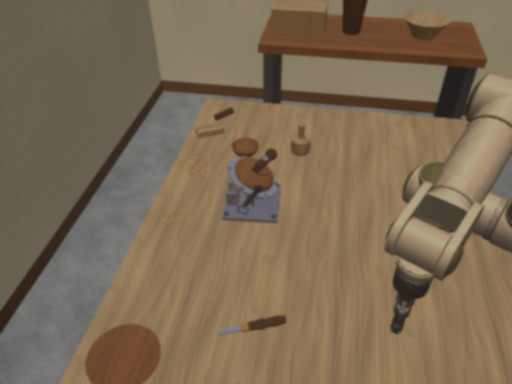

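View pics/top0.png

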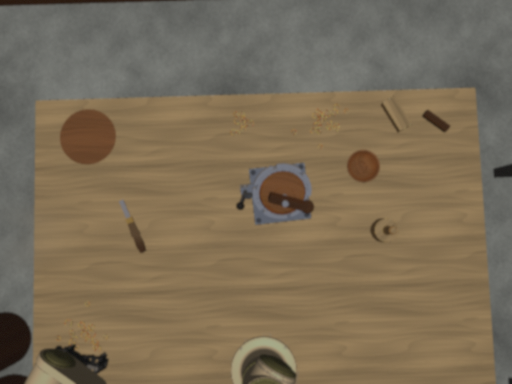

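The side view shows the stand near (253,190), with the gouge, bowl and mallet clear of it. In the top view the stand is near (282,192), the pawl knob near (241,205) and the bar's ball near (307,207). I'll enlarge both.

```bash
python3 - <<'E'
import cv2,numpy as np
a=cv2.imread("pics/top0.png")[150:234,225:325]; b=cv2.imread("pics/side0.png")[140:224,210:290]
f=lambda i:cv2.resize(i,None,fx=4.4,fy=4.4,interpolation=cv2.INTER_CUBIC)
cv2.imwrite("pics/crop0.png",np.hstack([f(a),f(b)])); print(np.hstack([f(a),f(b)]).shape)
E
```

```text
(370, 792, 3)
```

View pics/crop0.png

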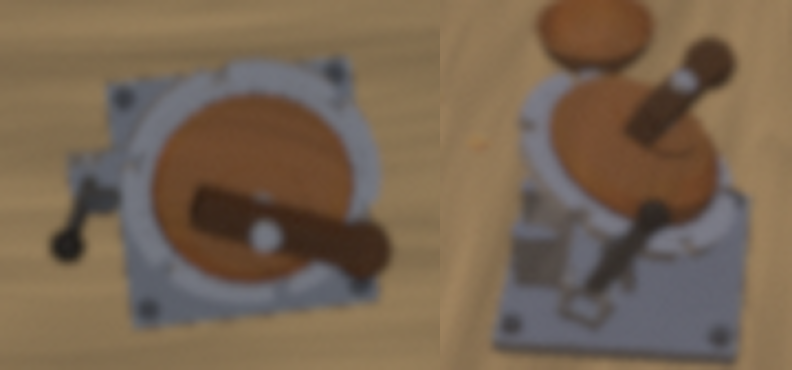

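```bash
cat > h.py <<'E'
import numpy as np,cv2
from scipy.optimize import least_squares
from workcell import ctrl
P={}
P["side"]=([463.1,256.2,192.6],[[-0.9833,-0.1815,-0.0129],[-0.1105,0.6517,-0.7503],[0.1446,-0.7364,-0.6609]],[0.5697,0.1542,1.578])
P["top"]=([414.1,256.4,198.8],[[-0.0288,-0.9996,-0.0015],[-0.9969,0.0289,-0.0725],[0.0726,-0.0006,-0.9974]],[0.024,0.5887,1.4308])
def ray(n,uv):
    (f,cx,cy),R,t=P[n];R=np.array(R)
    d=R.T@np.array([(uv[0]-cx)/f,(uv[1]-cy)/f,1]); return -R.T@np.array(t),d/np.linalg.norm(d)
def onz(n,uv,z):
    o,d=ray(n,uv); return o+d*(z-o[2])/d[2]
def tri(*obs):
    A=0;b=0;L=[]
    for n,uv in obs:
        o,d=ray(n,uv);M=np.eye(3)-np.outer(d,d);A=A+M;b=b+M@o;L.append((o,M))
    X=np.linalg.solve(A,b); return X,max(np.linalg.norm(M@(X-o)) for o,M in L)
ct=lambda u,v:(u/4.4+225,v/4.4+150)
cs=lambda u,v:((u-440)/4.4+210,v/4.4+140)
def axes(psi):
    Z=np.array([[np.cos(psi),-np.sin(psi),0],[np.sin(psi),np.cos(psi),0],[0,0,1]])
    return Z, Z@np.array([-0.469,0,0.883])
E
python3 - <<'E'
from h import *
np.set_printoptions(precision=4,suppress=True)
C=np.array([onz("top",ct(*p),.018) for p in((108,85),(350,58),(378,298),(135,327))]);print(C)
c=C.mean(0);xd=(C[0]+C[1]-C[2]-C[3])[:2];yd=(C[0]+C[3]-C[1]-C[2])[:2]
print("centre",c,"yaws",np.degrees(np.arctan2(xd[1],xd[0])),np.degrees(np.arctan2(-yd[0],yd[1])))
psi=(np.arctan2(xd[1],xd[0])+np.arctan2(-yd[0],yd[1]))/2
Z,a=axes(psi); org=c-Z@[.03,0,0.018]; print("stand",org,np.degrees(psi),"axis",a)
R={}
for k,t,s in(("nut",(265,236),(684,80)),("ball",(368,250),(710,62)),("knob",(67,245),(655,213))):
    X,e=tri(("top",ct(*t)),("side",cs(*s)));R[k]=X;print(k,X,e,"stand frame",Z.T@(X-org))
N=R["nut"]; pc=N-a*.104; print("plate_c",pc,"in stand",Z.T@(pc-org))
for k in("ball","knob"):
    d=R[k]-pc; h=d@a; r=d-h*a; yl=Z@[0,1,0]; xl=np.cross(yl,a)
    print(k,"h",h,"r",np.linalg.norm(r),"angle from pawl dir (+ccw about axis)",np.degrees(np.arctan2(-(r@xl),r@yl)))
s=ctrl.get_state();print(s["time_s"],s["tool_pos"],np.array(s["eef_rot"]),s["width"],s["contact_force"])
print(ctrl.camera("wrist")["T_tool_cam"],ctrl.camera("wrist")["K"])
E
```

```text
[[ 0.6945  0.0282  0.018 ]
 [ 0.7107 -0.1669  0.018 ]
 [ 0.5174 -0.182   0.018 ]
 [ 0.4999  0.0121  0.018 ]]
centre [ 0.6056 -0.0772  0.018 ] yaws 4.5978813736436495 4.947056900621467
stand [ 0.5757 -0.0797  0.    ] 4.772469137132558 axis [-0.4674 -0.039   0.883 ]
nut [ 0.5587 -0.0802  0.2099] 0.0006268685330539842 stand frame [-0.017   0.0008  0.2099]
ball [ 0.5494 -0.1558  0.173 ] 0.0012430976680283096 stand frame [-0.0326 -0.0736  0.173 ]
knob [0.5572 0.0577 0.1915] 0.00031941333949048455 stand frame [-0.0071  0.1384  0.1915]
plate_c [ 0.6073 -0.0762  0.1181] in stand [0.0318 0.0008 0.1181]
ball h 0.07863933514412771 r 0.08070647562799105 angle from pawl dir (+ccw about axis) 157.3567151078126
knob h 0.08306307579160656 r 0.13758327638363418 angle from pawl dir (+ccw about axis) -0.06771656048671829
0.1 [0.1459 0.504  0.2052] [[-0.9605  0.2781 -0.0006]
 [ 0.2781  0.9605 -0.001 ]
 [ 0.0003 -0.0012 -1.    ]] 0.08534050941004769 [-0.6982  0.7712  0.6884]
[[ 0.0016 -0.9541 -0.2994  0.0763]
 [ 1.      0.0015  0.0006 -0.0003]
 [-0.0001 -0.2994  0.9541 -0.1683]
 [ 0.      0.      0.      1.    ]] [[297.3186   0.     255.254 ]
 [  0.     297.3186 191.2414]
 [  0.       0.       1.    ]]
```

```bash
cat >> h.py <<'E'
np.set_printoptions(precision=4,suppress=True)
from scipy.spatial.transform import Rotation as Rn
PSI=np.radians(4.77); Zs,AX=axes(PSI); PC=np.array([.6073,-.0762,.1181]); YL=Zs@[0,1,0]; CC=np.cross(AX,YL)
def bardir(deg): return np.cos(np.radians(deg))*YL+np.sin(np.radians(deg))*CC
def grip(deg,flip=1):  # tool R gripping the bar whose long end is at deg
    y=flip*np.cross(bardir(deg),AX)
    return np.c_[np.cross(y,-AX),y,-AX]
def delta(deg,h,flip=1):
    s=ctrl.get_state(); R=grip(deg,flip); rv=Rn.from_matrix(R@np.array(s["eef_rot"]).T).as_rotvec(degrees=True)
    print("flip",flip,"turn/5",rv/5,"deg",np.linalg.norm(rv),"shift",PC+h*AX-np.array(s["tool_pos"]))
def st():
    s=ctrl.get_state(); R=np.array(s["eef_rot"]); d=np.array(s["tool_pos"])-PC; h=d@AX
    y=R[:,1]; u=np.cross(AX,y); print("t",s["time_s"],"q",np.array(s["qpos"]),"w",s["width"],"F",np.array(s["contact_force"]),"T",np.array(s["torque"]))
    print("h",h,"off-axis YL,CC",d@YL,d@CC,"tilt err",np.degrees(np.arccos(-R[:,2]@AX)),"bar ang if gripped",np.degrees(np.arctan2(u@CC,u@YL)))
E
python3 -c "
from h import *
delta(157,.18);delta(157,.18,-1);st();print(grip(157))"
```

```text
flip 1 turn/5 [-3.8919 -4.7826 17.2059] deg 91.38691982031058 shift [ 0.3772 -0.5874  0.0717]
flip -1 turn/5 [  4.834   -3.9484 -18.0148] deg 95.32732952066033 shift [ 0.3772 -0.5874  0.0717]
t 0.2 q [ 61.054   17.948   85.835    0.0012  76.2601 -12.8003] w 0.08560351927032629 F [-0.9709  0.325  -0.7208] T [-0.0538  0.028  -0.0125]
h 0.27005293797259694 off-axis YL,CC 0.6167097527992281 0.32244140454493964 tilt err 28.0184966057045 bar ang if gripped 71.36487913040037
[[-0.2672 -0.8425  0.4674]
 [-0.9457  0.3217  0.039 ]
 [-0.1832 -0.4317 -0.883 ]]
```

```bash
python3 -m inch '[0.24,-0.2,-0.9,0.019,-0.029,0.014,0.0854, 0.48,-0.4,-1.8,0.038,-0.059,0.028,0.0854, 0.72,-0.6,-2.7,0.057,-0.088,0.042,0.0854, 0.96,-0.8,-3.6,0.075,-0.118,0.056,0.0854, 1.2,-1.0,-4.5,0.094,-0.147,0.07,0.0854]'
python3 -m inch '[0.24,-0.2,-0.9,0.019,-0.029,0,0.0854, 0.48,-0.4,-1.8,0.038,-0.059,0,0.0854, 0.72,-0.6,-2.7,0.057,-0.088,0,0.0854, 0.96,-0.8,-3.6,0.075,-0.118,0,0.0854, 1.2,-1.0,-4.5,0.094,-0.147,0,0.0854]'
python3 -m inch '[0.24,-0.2,-0.9,0.019,-0.029,0,0.0854, 0.48,-0.4,-1.8,0.038,-0.059,0,0.0854, 0.72,-0.6,-2.7,0.057,-0.088,0,0.0854, 0.96,-0.8,-3.6,0.075,-0.118,0,0.0854, 1.2,-1.0,-4.5,0.094,-0.147,0,0.0854]'
python3 -c "
from h import *
st();delta(157,.18,-1)"
```

```text
time_s: 0.7
tool_pos: [0.2403, 0.356, 0.2762]
eef_rot: [[-0.777, 0.62, 0.106], [0.628, 0.773, 0.085], [-0.029, 0.133, -0.991]]
contact_force: [1.5, -0.9, 0.4]
width: 0.0855
time_s: 1.2
tool_pos: [0.3344, 0.209, 0.2758]
eef_rot: [[-0.475, 0.848, 0.234], [0.88, 0.459, 0.121], [-0.005, 0.264, -0.965]]
contact_force: [0.2, -0.5, 0.4]
width: 0.0856
time_s: 1.7
tool_pos: [0.4284, 0.0618, 0.2758]
eef_rot: [[-0.104, 0.926, 0.363], [0.992, 0.072, 0.103], [0.069, 0.371, -0.926]]
contact_force: [0.4, 0.1, 0.6]
width: 0.0855
t 1.7 q [-14.9997 -10.577  108.9997  12.5402  62.8826 -24.1376] w 0.08545309864877418 F [0.3844 0.0682 0.5781] T [-0.0211  0.1435  0.0154]
h 0.21742602667432598 off-axis YL,CC 0.15240049760607288 0.07330954250526774 tilt err 7.53632967157576 bar ang if gripped -0.32465733640568717
flip -1 turn/5 [ 1.2474 -0.9592 -4.4584] deg 23.639742562322027 shift [ 0.0947 -0.145   0.0013]
```

```bash
python3 -m inch '[0.25,-0.2,-0.9,0.019,-0.029,0,0.0854, 0.5,-0.4,-1.8,0.038,-0.058,0,0.0854, 0.75,-0.57,-2.7,0.057,-0.087,0,0.0854, 1.0,-0.76,-3.6,0.076,-0.116,0,0.0854, 1.25,-0.96,-4.46,0.095,-0.145,0,0.0854]' | head -2
python3 - <<'E'
from h import *
st();c=ctrl.camera("wrist");cv2.imwrite("pics/w1.png",c["color"][:,:,::-1]);st()
# predicted pixels for checks
s=ctrl.get_state();R=np.array(s["eef_rot"]);T=c["T_tool_cam"]
def pix(X):
    p=np.linalg.inv(T)@np.r_[R.T@(X-np.array(s["tool_pos"])),1];th=np.arctan2(np.hypot(p[0],p[1]),p[2]);ph=np.arctan2(p[1],p[0]);return c["K"][0][2]+297.3*th*np.cos(ph),c["K"][1][2]+297.3*th*np.sin(ph)
for n,X in(("nut top",PC+AX*.106),("ball",PC+AX*.084+.075*bardir(157)),("short end top",PC+.098*AX-.05*bardir(157)),("knob",PC+.083*AX+.137*YL)):print(n,pix(X))
E
```

```text
time_s: 2.2
tool_pos: [0.5235, -0.0831, 0.2756]
t 2.2 q [-30.2566   0.555  100.7985  18.8324  56.6287 -19.3838] w 0.0856540630816393 F [0.8926 0.6999 0.7489] T [ 0.0014  0.1706 -0.0184]
h 0.17848481507783434 off-axis YL,CC 0.00010592240185098107 0.00035851383447495195 tilt err 1.0724453378465317 bar ang if gripped -23.00241555849147
t 2.25 q [-30.4806   0.8464 100.5982  18.8445  56.4731 -19.2959] w 0.08547990511682328 F [-1.3582 -1.6634 -3.3969] T [-0.0231  0.3146 -0.028 ]
h 0.17737452936052983 off-axis YL,CC -0.003339868373001897 -0.0006102249468585078 tilt err 1.0799998343461603 bar ang if gripped -23.319161232318812
nut top (np.float64(252.4752383379389), np.float64(189.29285230347526))
ball (np.float64(253.1970384326875), np.float64(254.27868864062327))
short end top (np.float64(252.16339629562924), np.float64(128.94309529032193))
knob (np.float64(190.84441691989178), np.float64(44.4622729322715))
```

View pics/w1.png

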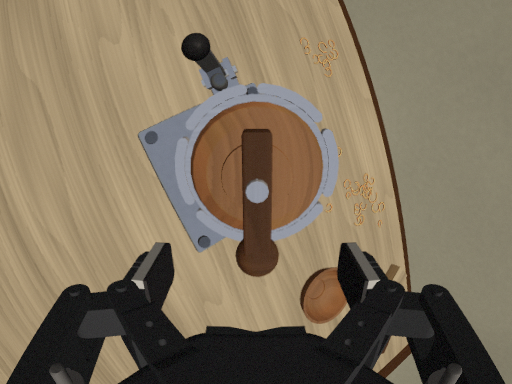

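The wrist view shows the nut at (257,191), the ball at (257,255) and the short end at (257,130). The bar runs straight down the tool's x axis, so the 157° measurement holds and the alignment is good. The pawl knob at (196,47) shows the tooth is on the rim. Next I'll unwrap the rim to find the notch phase relative to the bar.

```bash
python3 - <<'E'
from h import *
st();s=ctrl.get_state();c=ctrl.camera("wrist");st();R=np.array(s["eef_rot"]);Ti=np.linalg.inv(c["T_tool_cam"]);im=c["color"]
cv2.imwrite("pics/w2.png",im[:,:,::-1])
ang=np.arange(-180,180,0.5);rr=np.linspace(.070,.105,36)
A,Rr=np.meshgrid(np.radians(ang),rr)
X=PC+.012*AX+Rr[...,None]*(np.cos(A)[...,None]*YL+np.sin(A)[...,None]*CC)
p=(X-np.array(s["tool_pos"]))@R@Ti[:3,:3].T+Ti[:3,3]
th=np.arctan2(np.hypot(p[...,0],p[...,1]),p[...,2]);ph=np.arctan2(p[...,1],p[...,0])
u=cv2.remap(im,(c["K"][0][2]+297.3*th*np.cos(ph)).astype('f4'),(c["K"][1][2]+297.3*th*np.sin(ph)).astype('f4'),cv2.INTER_CUBIC)
cv2.imwrite("pics/u2.png",cv2.resize(u[:,:,::-1],(780,360) if 0 else (720,36*8)))
delta(157,.067,-1)
E
```

```text
t 2.25 q [-30.4806   0.8464 100.5982  18.8445  56.4731 -19.2959] w 0.08547990511682328 F [-1.3582 -1.6634 -3.3969] T [-0.0231  0.3146 -0.028 ]
h 0.17737452936052983 off-axis YL,CC -0.003339868373001897 -0.0006102249468585078 tilt err 1.0799998343461603 bar ang if gripped -23.319161232318812
t 2.3 q [-30.3389   0.6949 100.7424  18.7968  56.615  -19.4085] w 0.08581110025588704 F [-0.6948 -0.6421 -0.4247] T [-0.0523  0.2336  0.0043]
h 0.17772109560117313 off-axis YL,CC -0.0010965593826544756 0.0005205127551204293 tilt err 1.0756118041144083 bar ang if gripped -23.053364623214918
flip -1 turn/5 [-0.0047 -0.0181  0.0104] deg 0.10720606989119341 shift [ 0.0521  0.0055 -0.0976]
```

View pics/u2.png

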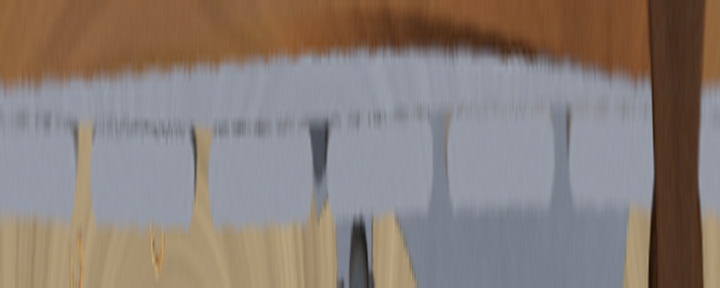

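The notches sit at about 40.7° mod 60, so one lies near 160.7° and the ball at 157°. That means a turn of about -160.7°, with the ball ending about 3.7° off the pawl. Joint 6 has the range for it in one go. Next I'll go down and grip.

```bash
python3 -m inch '[0,0,0,0.0104,0.0011,-0.0195,0.0854, 0,0,0,0.0208,0.0022,-0.039,0.0854, 0,0,0,0.0312,0.0033,-0.0585,0.0854, 0,0,0,0.0416,0.0044,-0.078,0.0854, 0,0,0,0.052,0.0045,-0.0975,0.0854]'
python3 -c "
from h import *
st()"
python3 -m inch '[0,0,0,0,0,0,0.05, 0,0,0,0,0,0,0.035, 0,0,0,0,0,0,0.015, 0,0,0,0,0,0,0.015, 0,0,0,0,0,0,0.015]'
python3 -c "
from h import *
st();print(AX/np.linalg.norm(AX)*6)"
```

```text
time_s: 2.8
tool_pos: [0.575, -0.0764, 0.1775]
eef_rot: [[0.263, 0.845, 0.466], [0.947, -0.317, 0.041], [0.182, 0.431, -0.884]]
contact_force: [-0.1, -0.4, -0.1]
width: 0.0854
t 2.8 q [-26.0807  12.397  102.7594  21.0052  42.3988 -20.9424] w 0.08536532652448303 F [-0.0973 -0.3836 -0.1165] T [-0.0077  0.2125 -0.0105]
h 0.06751605244679461 off-axis YL,CC 0.0025062267409863372 0.0005841158894913704 tilt err 1.0797649490796812 bar ang if gripped -22.724684896788627
time_s: 3.3
tool_pos: [0.5758, -0.0777, 0.1803]
eef_rot: [[0.264, 0.842, 0.47], [0.947, -0.318, 0.039], [0.182, 0.435, -0.882]]
contact_force: [0.3, -0.2, 6.2]
width: 0.0232
t 3.3 q [-26.1797  12.2184 102.6014  21.0056  42.4681 -20.9084] w 0.02317275068175165 F [ 0.3439 -0.2098  6.2003] T [ 0.0302 -0.1586  0.0286]
h 0.0697162562458248 off-axis YL,CC 0.0010870421305184273 -0.0013723868929204214 tilt err 1.0865850669746093 bar ang if gripped -22.765363136757074
[-2.8047 -0.234   5.2989]
```

```bash
python3 -m inch '[0,0,0,0,0,0,0.015, 0,0,0,-0.001,0,0.0015,0.015, 0,0,0,-0.001,0,0.0015,0.015]'
python3 - <<'E'
from h import *
st();c=ctrl.camera("wrist");cv2.imwrite("pics/w3.png",c["color"][:,:,::-1])
E
```

```text
time_s: 3.6
tool_pos: [0.5755, -0.0777, 0.1805]
eef_rot: [[0.265, 0.842, 0.47], [0.947, -0.319, 0.039], [0.183, 0.435, -0.882]]
contact_force: [18.0, -0.8, -9.8]
width: 0.0235
t 3.6 q [-26.2123  12.1582 102.654   21.0524  42.4776 -20.8856] w 0.023471965318101178 F [18.0209 -0.7755 -9.796 ] T [-0.1103 -1.7672 -0.044 ]
h 0.0700466950881386 off-axis YL,CC 0.0011094467254396823 -0.0011606506035165827 tilt err 1.0898831528174915 bar ang if gripped -22.84952120262294
```

View pics/w3.png

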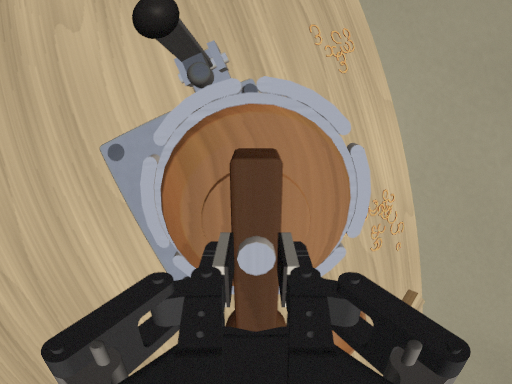

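The view shows the pads on both sides of the bar at the nut, at (257,255). I'll undo the small lift and make a first 20° turn, clockwise about the axis.

```bash
python3 -m inch '[0.37,0.03,-0.71,0.001,0,-0.001,0.015, 0.75,0.06,-1.41,0.001,0,-0.001,0.015, 1.12,0.09,-2.12,0.001,0,-0.001,0.015, 1.5,0.12,-2.83,0.001,0,-0.001,0.015, 1.87,0.16,-3.53,0.001,0,-0.001,0.015]' |egrep 'force|width'
python3 -c "
from h import *
st()"
```

```text
contact_force: [3.4, -1.4, 3.0]
width: 0.023
t 4.15 q [-26.1929  12.2236 102.5698  21.0193  42.5081  -0.782 ] w 0.022974210113581205 F [ 3.3587 -1.3566  3.0351] T [-0.2224 -0.5134  0.145 ]
h 0.06980920815569508 off-axis YL,CC 0.0009978976647738126 -0.0015179813016743396 tilt err 1.0861356787790928 bar ang if gripped -42.905606004889535
```

```bash
python3 -m inch '[0.65,0.05,-1.24,0,0,0,0.015, 1.31,0.11,-2.47,0,0,0,0.015, 1.96,0.16,-3.71,0,0,0,0.015, 2.62,0.22,-4.94,0,0,0,0.015, 3.27,0.27,-6.18,0,0,0,0.015]' |egrep 'force|width'
python3 -c "
from h import *
st()"
python3 -m inch '[0.65,0.05,-1.24,0,0,0,0.015, 1.31,0.11,-2.47,0,0,0,0.015, 1.96,0.16,-3.71,0,0,0,0.015, 2.62,0.22,-4.94,0,0,0,0.015, 3.27,0.27,-6.18,0,0,0,0.015]' |egrep 'force|width'
python3 -c "
from h import *
st()"
```

```text
contact_force: [-11.2, -8.1, 7.8]
width: 0.023
t 4.65 q [-26.2849  12.1545 102.6955  20.7516  42.4978  34.0486] w 0.022996576922653587 F [-11.1856  -8.0781   7.7647] T [-2.9276  1.2539  2.3168]
h 0.06999033836010801 off-axis YL,CC -9.344599554655113e-05 0.00012401268368213717 tilt err 1.0868116966530563 bar ang if gripped -77.63670509450988
contact_force: [6.0, -6.4, 0.6]
width: 0.0232
t 5.15 q [-26.2336  12.1802 102.6236  21.0953  42.1822  69.2099] w 0.023167843231824355 F [ 6.0331 -6.3932  0.6311] T [-1.0935 -0.9778 -0.4668]
h 0.07001229484333847 off-axis YL,CC -0.00011976895264840121 -0.002452303300049512 tilt err 1.1788177216417917 bar ang if gripped -113.00093489366866
```

```bash
python3 -m inch '[0.65,0.05,-1.24,0,0,0,0.015, 1.31,0.11,-2.47,0,0,0,0.015, 1.96,0.16,-3.71,0,0,0,0.015, 2.62,0.22,-4.94,0,0,0,0.015, 3.27,0.27,-6.18,0,0,0,0.015]' |egrep 'force|width'
python3 -c "
from h import *
st()"
python3 -m inch '[0.47,0.04,-0.88,0,0,0,0.015, 0.93,0.08,-1.77,0,0,0,0.015, 1.4,0.12,-2.65,0,0,0,0.015, 1.87,0.16,-3.53,0,0,0,0.015, 2.34,0.2,-4.42,0,0,0,0.015]' |egrep 'force|width'
python3 - <<'E'
from h import *
st();c=ctrl.camera("wrist");cv2.imwrite("pics/w4.png",c["color"][:,:,::-1])
E
```

```text
contact_force: [-4.3, -1.6, 4.3]
width: 0.0228
t 5.65 q [-26.1075  12.0944 102.7414  20.575   42.3423 103.7391] w 0.02284557900042283 F [-4.2759 -1.6224  4.3355] T [-3.3629  0.3414  5.61  ]
h 0.07013307764111075 off-axis YL,CC 0.0008857062291577406 -0.00021443227062347718 tilt err 1.1130775518623377 bar ang if gripped -147.04383365486692
contact_force: [1.8, 3.3, 4.8]
width: 0.0224
t 6.15 q [-26.121   12.1464 102.7277  20.9359  42.3053 129.3512] w 0.02237958327462676 F [1.8112 3.3106 4.7614] T [ 0.3291 -0.2914 -0.1564]
h 0.06976652937154089 off-axis YL,CC 0.0014471698635909198 -0.00102382597845775 tilt err 1.1008691495783716 bar ang if gripped -172.93930222480986
```

View pics/w4.png

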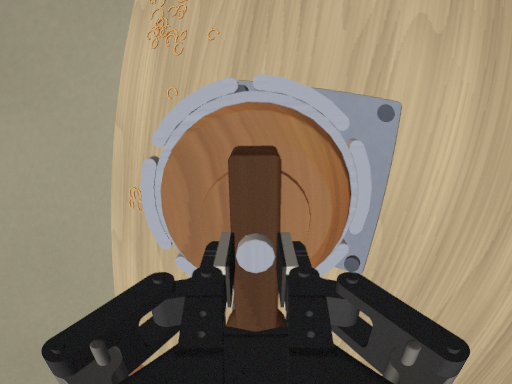

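The wrist view shows the bar still square in the grip, and the pawl is hidden behind the gripper. The bar is now at about +7°. I'll move in small steps, watching the axis torque and the knob in the side camera.

```bash
cat >> h.py <<'E'
def look(name=None):
    st(); s=ctrl.get_state(); print("axis torque",np.array(s["torque"])@AX)
    c=ctrl.camera("side")["color"]; a=c[160:215,235:285]
    if name:
        b=ctrl.camera("top")["color"][150:234,225:325]; f=lambda i:cv2.resize(i,None,fx=4.4,fy=4.4,interpolation=cv2.INTER_CUBIC)
        cv2.imwrite(name,np.hstack([f(b),f(c[140:224,210:290])])[:,:,::-1])
E
python3 -m inch '[0.15,0.01,-0.28,0,0,0,0.015, 0.3,0.025,-0.57,0,0,0,0.015, 0.45,0.04,-0.85,0,0,0,0.015, 0.6,0.05,-1.13,0,0,0,0.015, 0.6,0.05,-1.13,0,0,0,0.015]' |egrep 'force|width'
python3 -c "
from h import *
look('pics/c5.png')"
```

```text
contact_force: [-0.4, -1.8, 4.8]
width: 0.0226
t 6.7 q [-26.1201  12.2008 102.7124  20.9583  42.2612 135.5697] w 0.02256306904533952 F [-0.4106 -1.7752  4.8272] T [-0.0139 -0.3014 -0.0004]
h 0.06937237082404395 off-axis YL,CC 0.0013084346736818655 -0.0011205359653843096 tilt err 1.1027577182796604 bar ang if gripped -179.18203380155333
axis torque 0.01788168229256518
```

View pics/c5.png

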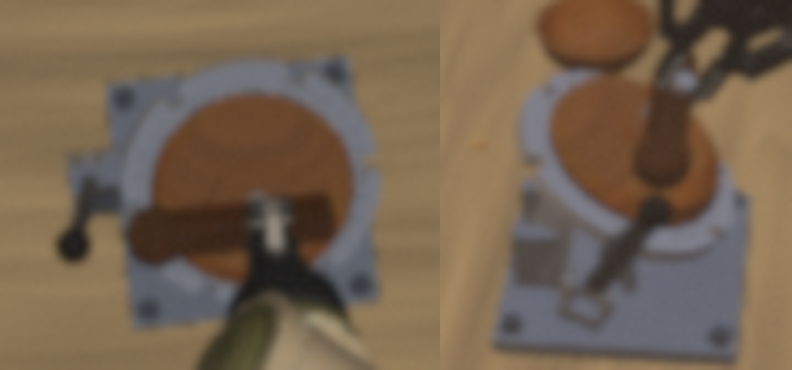

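The top crop shows the knob at (74,245), about 4 mm in from its start at (67,245), so the tooth is starting into the notch. I'll go 4° further.

```bash
python3 -m inch '[0.09,0.01,-0.18,0,0,0,0.015, 0.19,0.015,-0.35,0,0,0,0.015, 0.28,0.02,-0.53,0,0,0,0.015, 0.37,0.03,-0.71,0,0,0,0.015, 0.37,0.03,-0.71,0,0,0,0.015]' |egrep 'force|width'
python3 - <<'E'
from h import *
look('pics/c6.png')
# dark-knob centroid in the top crops: before, last, now
for n in ("crop0","c5","c6"):
    i=cv2.imread(f"pics/{n}.png")[215:275,40:118].max(2); w=np.clip(70-i.astype(float),0,None); ys,xs=np.indices(i.shape); print(n,40+(w*xs).sum()/w.sum(),215+(w*ys).sum()/w.sum(),w.sum(),i.min())
E
```

```text
contact_force: [0.4, -2.2, 4.5]
width: 0.0225
t 7.3 q [-26.1107  12.1959 102.7143  20.9113  42.2288 139.6102] w 0.02246677436772044 F [ 0.4179 -2.1632  4.5222] T [-0.1445 -0.4108  0.1475]
h 0.06939707552567825 off-axis YL,CC 0.0011868575602786088 -0.0011524014785796021 tilt err 1.1095568267903677 bar ang if gripped 176.82202479446732
axis torque 0.213776767494832
crop0 68.77631578947368 241.81241687250616 21052.0 32
c5 74.11691691691692 242.03773773773773 19980.0 31
c6 98.6421992267455 241.75198999317718 17588.0 31
```

The knob has moved in by the full ~18–20 mm. I'll let go, so the pawl can centre the plate, and back off along the axis.

```bash
python3 -m inch '[0,0,0,0,0,0,0.03, 0,0,0,0,0,0,0.05, 0,0,0,0,0,0,0.07, 0,0,0,0,0,0,0.07, 0,0,0,0,0,0,0.07]' |egrep 'force|width'
python3 -m inch '[0,0,0,-0.01,-0.001,0.018,0.07, 0,0,0,-0.02,-0.002,0.036,0.07, 0,0,0,-0.03,-0.003,0.054,0.07, 0,0,0,-0.04,-0.004,0.072,0.07, 0,0,0,-0.05,-0.004,0.09,0.07]' |egrep 'force|width'
python3 -m inch '[0,0,0,-0.02,-0.001,0.02,0.07, 0,0,0,-0.04,-0.002,0.04,0.07, 0,0,0,-0.06,-0.003,0.06,0.07, 0,0,0,-0.08,-0.004,0.08,0.07, 0,0,0,-0.08,-0.004,0.08,0.07]' |egrep 'force|width'
python3 - <<'E'
from h import *
look('pics/c7.png')
for n in ("crop0","c5","c6","c7"):
    i=cv2.imread(f"pics/{n}.png")[215:275,40:118].max(2); w=np.clip(70-i.astype(float),0,None); ys,xs=np.indices(i.shape); print(n,40+(w*xs).sum()/w.sum(),215+(w*ys).sum()/w.sum())
E
```

```text
contact_force: [-0.5, 0.0, -0.3]
width: 0.0702
contact_force: [-0.0, -0.6, 0.1]
width: 0.0701
contact_force: [0.2, 0.3, -1.0]
width: 0.0702
t 8.9 q [-37.8852 -12.3256 101.1998  19.6404  70.4569 137.327 ] w 0.07016218803971878 F [ 0.2145  0.3013 -0.9543] T [-0.0371  0.1776  0.0183]
h 0.2825821740831893 off-axis YL,CC 0.004105235543210193 0.03458979582859728 tilt err 1.152162756383846 bar ang if gripped 176.87171582544428
axis torque 0.026574928592447897
crop0 68.77631578947368 241.81241687250616
c5 74.11691691691692 242.03773773773773
c6 98.6421992267455 241.75198999317718
c7 98.71242018063626 241.79393660472874
```

View pics/c7.png

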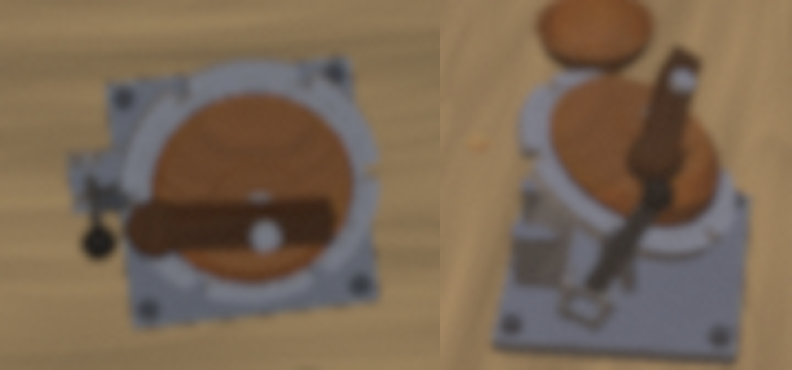

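The knob is in at (98,242) in the top crop and (656,194) in the side crop, with the ball beside it and the gripper clear. I'll triangulate the knob as a check against home (118 mm).

```bash
python3 - <<'E'
from h import *
for k,t,s in(("knob",(98.5,242),(656,194)),("ball",(155,230),(655,158))):
    X,e=tri(("top",ct(*t)),("side",cs(*s)));d=X-PC;h=d@AX;r=d-h*AX
    print(k,"h",h,"r",np.linalg.norm(r),"ang",np.degrees(np.arctan2(r@CC,r@YL)),"res",e)
# knob drift over two looks + wrist picture unwrapped for notch phase
s=ctrl.get_state();c=ctrl.camera("wrist");R=np.array(s["eef_rot"]);Ti=np.linalg.inv(c["T_tool_cam"]);im=c["color"]
ang=np.arange(-180,180,0.5);rr=np.linspace(.070,.105,36);A,Rr=np.meshgrid(np.radians(ang),rr)
X=PC+.012*AX+Rr[...,None]*(np.cos(A)[...,None]*YL+np.sin(A)[...,None]*CC)
p=(X-np.array(s["tool_pos"]))@R@Ti[:3,:3].T+Ti[:3,3]
th=np.arctan2(np.hypot(p[...,0],p[...,1]),p[...,2]);ph=np.arctan2(p[...,1],p[...,0])
u=cv2.remap(im,(c["K"][0][2]+297.3*th*np.cos(ph)).astype('f4'),(c["K"][1][2]+297.3*th*np.sin(ph)).astype('f4'),cv2.INTER_CUBIC)
cv2.imwrite("pics/u8.png",cv2.resize(np.vstack([u])[:,:,::-1],(720,288)))
E
```

```text
knob h 0.08221606943058773 r 0.11543424619377056 ang -0.15465543774341212 res 0.001175909848856546
ball h 0.08119934177935773 r 0.0751832411949347 ang -3.4798111192949044 res 0.0015235926441480487
```

View pics/u8.png

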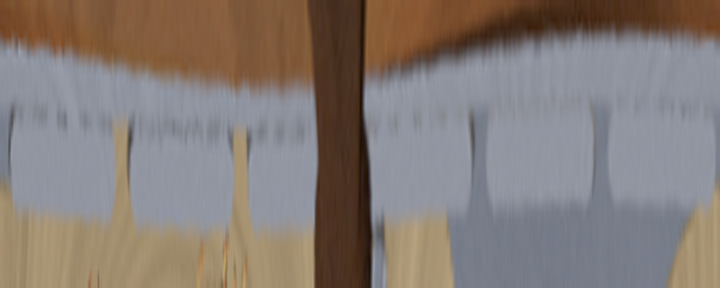

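The knob radius is 115 mm, against 118 mm when home and 137 mm at the start. The notches now sit at -119, -60, 60 and 120°, so one is exactly at the pawl. The job can be handed in.

```bash
python3 -c "
from h import *
print(ctrl.get_state()['time_s']);print(ctrl.sign_off())"
```

```text
9.05
the job is handed in; nothing more can be done
None
```

I gripped the clamp bar on the turning axis and turned the bowl about 160° clockwise, seen from above the plate. I then let go, backed off clear and handed the job in at 9.05 s.

- **Pawl:** it appears fully home. The knob sits 115 mm from the axis (118 mm expected at home, 137 mm at the start), and it did not move when I let go.
- **Notches:** the wrist camera shows them at about ±60° and ±120° from the pawl, so one is at the pawl to within about 1°.
- **Ball:** it stands about 3.5° from the exact pawl direction, which agrees with the by-eye clamping offset of about 3.7° I had predicted.
- **Other things on the bench:** the arm stayed well clear of the gouge, bowl and mallet. I did not re-measure them afterwards.
- **Readings that disagreed:**
  - The gripper read about 23 mm on the 26 mm bar.
  - The moment reading jumped to about 6 N m once during the faster turning, as the tooth passed a notch.
  - The largest force I read was about 20 N. The moment was about 0.2 N m at the end of the turn and close to zero after letting go.

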